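# Hitch the swing arm onto the ball of the radius-sanding jig

### The arm

A 6-joint arm with a two-finger parallel gripper is mounted at the origin on a cart in front of the work surface, level with it; the furniture and walls round the work are solid. World frame = base frame: x ahead of the robot, y to its left, z up, the work surface at z = 0. Lengths are in mm, angles in rad, forces in N, time in s.
With the tool pointing down it reaches from about 275 to 750 mm from the base axis. Payload 10.2 kg.
Tool frame: the origin (TCP) lies between the finger pads; the fingertips stand 11 mm ahead of it and the grasp point (between the pads) lies 8 mm behind it; z points along the fingers, y is the line along which they close (so a half turn about z gives the same grasp; the last joint's range is limited). The gripper opens to 85 mm and grips with 20 to 120 N. Pads are 22 mm wide; open, the fingers measure 114 mm over their backs; the gripper's body (76 mm by 85 mm) begins 54 mm behind the grasp point. The pads swing forward as they close: fully open they stand 13 mm farther back than shut.
Start: joints at [-0.223, 0.313, 1.498, -0, 1.331, -0.223], TCP at [525.006, -0.014, 242.294] pointing down, gripper open.
Joint ranges: [-2.94, 2.94], [-0.97, 2.17], [0.19, 2.56], [-1.23, 4.37], [0.02, 3.11], [-2.88, 2.88]. Speed limits (rad/s): [2.39, 2.39, 3.01, 3.14, 3.14, 3.14].

### API

Orientations are given as a unit quaternion [w, x, y, z].
In Python, from rig import sense, eyes, finish_job gives the robot as it stands.
- The arm moves only by the shell command python3 -m jog 'ROWS' [FORCE]. ROWS is JSON, a list of rows, each a list of 7 numbers: the shift along the tool's x, y, z in m, then the turn, a rotation vector about the tool's x, y, z in rad, then the finger opening in m, from 0 to 0.0854. In form: [[dx, dy, dz, rx, ry, rz, gripper], ...]. A call has 1 to 5 rows; each row shifts and turns the commanded pose from where the row before left it, along the tool's axes as they then stand; what a row does not reach is not made up. A row lasts 1/10 s, in which the tool goes at most 50 mm and 8.59 degrees, less where a joint would pass 70% of its speed; a pose out of reach is approached as far as the arm can. A call is refused whole if a number of a shift passes 0.05 or a number of a turn 0.15, either way. A call with a gripper value outside its range is refused whole. The fingers move at their own pace and stop on an object; FORCE is the grip in N (left out, the last holds). Time passes only in rows, so rows that do not move let the fingers close. It gives the time, the measured TCP pose, the force, the opening and the grip force at its end, in the units of the state.
- sense(): the state, without advancing time (a new reading comes with each control period).
- eyes.capture(name): name is "scene" or "side" or "wrist"; returns the picture (400x640x3 uint8, red, green, blue); there is no depth.
- eyes.calibration(name): a dict with "fx", "fy", "cx", "cy" (pixels), "cam_to_world" (4x4, takes a point from camera to world coordinates); the wrist camera has in their place "mount" (4x4, takes a point from camera to tool coordinates, whose origin is the TCP and whose axes are the flange's). Camera axes: x right, y down, z forward; pixel columns grow to the right and rows downward; lengths in mm; the calibration is good to about 2 mm. A picture is of the moment at which its call begins: read the wrist's pose just before it. calibration takes no time and is no camera call.
- finish_job(): hands the job in; it is judged then, once.
The state is a dict: "time_s": time; "joints": joint angles; "dq": joint speeds; "tau": joint torques, N m; "eef_pos": TCP position; "ee_rot": TCP orientation; "force": force on the tool from outside, world axes, zero at the start; "wrist_torque": the same for the moment, N m; "grip_width": opening from 0.0 (shut) to 1.0 (fully open); "grip_force": force on a finger pad.
Only numpy, scipy, OpenCV 4.12 (cv2) and the standard library are available. Lean on these libraries where they do the work, as an engineer would, in place of code of your own. Each camera call takes 0.05 s, during which the arm holds its last target. There are 200 camera calls.

### The job

Hitch the swing arm to the radius-sanding jig: raise its lever all the way up, push the coupler down onto the jig's ball until it snaps fully home, with the shoe at the arm's other end over the curved track beyond the curved blank, then press the lever fully down to lock it. Push firmly but gently, never hammer or force the ball, and leave everything else on the bench where it lies.

Things in the scene. Friction and masses are not known exactly. Their poses are not given: they have to be found in the camera images.
- jig: radius-sanding jig, screwed down: plywood board 265 x 150 x 12 mm with a steel ball on a stem near one end, then a curved wooden blank (15 mm thick, 62 to 141 mm from the ball's axis) and a grey curved track (152 to 184 mm from it). Origin on the bench under the ball; x runs from the ball along the board's middle line to the track, z up; board top at z = 12 mm
- post_foot (a point): the point on the board's top exactly below the ball's centre. The ball is 30 mm across; its threaded stem is screwed in or out from job to job, so that the ball's centre stands anywhere from 25 to 50 mm above this point: that height is not measured, feel for it
- swing_arm: swing arm, loose, about 0.55 kg: grey coupler housing (x -28 to 34 mm, flat cheeks 52 mm apart, 44 mm high, open below), wooden beam 26 mm wide (z 22 to 42 mm), wooden shoe 28 x 56 mm at its end. Origin in the middle of the coupler's mouth, level with its rim and the shoe's sole (z = 0 on the bench); x along the beam to the shoe. Lever raised, grip the cheeks at x = 12, z = 28 mm
- socket (a point): point in the coupler, 22 mm above its rim, where the ball's centre lies when home. The mouth forgives 4 mm. 15 mm before home two sprung keepers meet the ball: pushing past them takes 9 to 12 N (weight alone does not); then they snap and the ball meets the hard roof: home. Stop there: over 25 N harms the ball. Lever not fully raised, a jaw bars the mouth; off its seat never force the lever
- shoe (a point): the middle of the shoe's sole, 168 mm from the coupler's axis. When the coupler is home and the arm level, the sole hangs 3 to 28 mm above the board; let go, the arm tilts about the ball until the shoe rests on the grey track
- lever (a joint): angle of the coupler's lever (rad): 0 down along the beam, locked; 2.2 fully raised, swung up past vertical and over to the side away from the shoe. It stays where it is left; turning it takes about 1.2 N at the knob, the last 0.4 rad down on the ball about 2 to 4 N as the jaw grips under the ball, then it meets its stop
- lever_hinge (a point): middle of the lever's hinge: x = -24 mm, z = 52 mm in the arm's frame; the hinge runs along the arm's y
- knob (a point): centre of the black ball knob, 20 mm across, at the lever's end, 100.5 mm from the hinge; with the lever down it is at x = 76 mm, z = 62.5 mm in the arm's frame
- sanding_block: cork sanding block 61 x 117 x 35 mm, a bystander
- pencil: carpenter's pencil 172 mm long, a bystander
- coaster: round wooden coaster 90 mm across, 12 mm thick, a bystander

How it is judged:
By the outcome, as a careful person would: the job done as asked, in the order asked, and still so for the second after the job is handed in, with the robot touching nothing.
It also fails if it takes over 72 s, if anything falls off the work surface, if the arm or the gripper's body presses on something with over 40 N, if the wrist force passes 120 N, or if a joint passes its speed limit or range.

## Working session

There is one attempt and no reset: what is moved stays moved. The work goes in short steps, Python scripts to look and compute and a shell command to move; the robot and the scene stay as the last step left them, time stands still between calls to the robot, and variables do not carry over. Pictures are saved under pics/ and viewed, at most 10 in all, crops included, and the job is handed in when it is done.

```bash
mkdir -p pics; ls
python3 - <<'E'
from rig import sense, eyes
import cv2
s=sense();print(s)
for n in("scene","side"):
    cv2.imwrite(f"pics/{n}0.png",eyes.capture(n)[:,:,::-1])
    print(n,eyes.calibration(n))
print(eyes.calibration("wrist"))
E
```

```text
pics
{'time_s': 0.0, 'joints': array([-2.23379679e-01,  3.13433433e-01,  1.49845432e+00, -2.96052346e-05,
        1.33102128e+00, -2.23407216e-01]), 'dq': array([ 3.36906213e-04, -8.06000847e-04,  1.74744775e-03,  1.56669058e-04,
        8.56753908e-05,  1.16673050e-03]), 'tau': array([-5.78409599e-04, -4.12261176e+01, -2.59742296e+01, -3.58453699e-04,
        4.11797926e-03, -1.23038126e-05]), 'eef_pos': array([5.24743292e+02, 4.96143476e-02, 2.41737065e+02]), 'ee_rot': array([-5.49291228e-04,  7.07094400e-01,  7.07118856e-01, -3.62903908e-04]), 'force': array([ 0.15553994,  0.09944358, -0.19516475]), 'wrist_torque': array([-0.02002549,  0.00528628, -0.020183  ]), 'grip_force': 0.0, 'grip_width': 1.0002198009518983}
scene {'fx': 501.02652129750896, 'fy': 501.02652129750896, 'cx': 318.7104780452544, 'cy': 200.19670012780497, 'cam_to_world': array([[-6.25202927e-01, -3.12780265e-01,  7.15045317e-01,
        -3.50558302e+02],
       [-7.80312096e-01,  2.68479841e-01, -5.64828831e-01,
         9.94719246e+02],
       [-1.53079419e-02, -9.11091148e-01, -4.11920607e-01,
         5.7485861
[... 313 characters left out ...]
5.53727840e-01,  3.90662152e-01, -7.35369677e-01,
         1.05416548e+03],
       [-8.99222283e-03, -8.85871081e-01, -4.63844336e-01,
         5.47689075e+02],
       [ 0.00000000e+00,  0.00000000e+00,  0.00000000e+00,
         1.00000000e+00]])}
{'fx': 305.1645553045452, 'fy': 305.1645553045452, 'cx': 315.9653509666483, 'cy': 192.45601544892278, 'mount': array([[-1.74910478e-04, -9.59124256e-01, -2.82985212e-01,
         7.10205556e+01],
       [ 9.99999829e-01, -9.64122141e-06, -5.85413341e-04,
         3.65005884e-01],
       [ 5.58755812e-04, -2.82985266e-01,  9.59124094e-01,
        -1.30962154e+02],
       [ 0.00000000e+00,  0.00000000e+00,  0.00000000e+00,
         1.00000000e+00]])}
```

View pics/scene0.png

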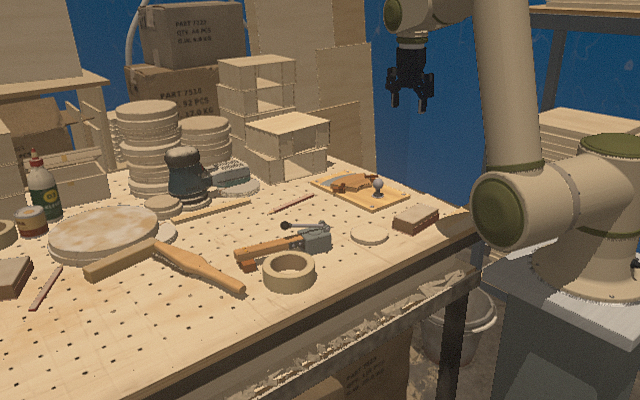

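View pics/side0.png

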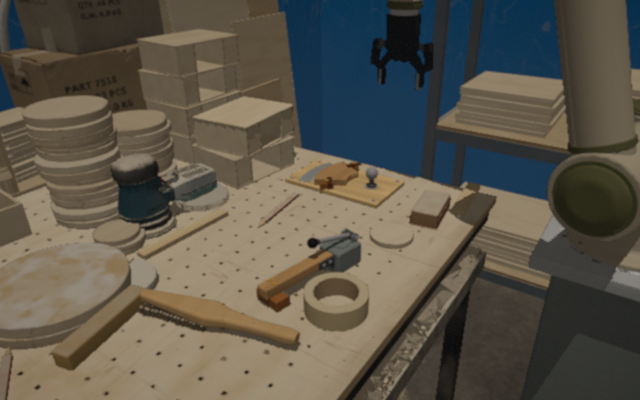

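Scene view: ball at about (377,182), coupler (317,238), knob (283,225), shoe (248,258). Side view: ball (371,173), coupler (345,250), knob (313,242), shoe (273,293); the lever lies low along the beam.

```bash
cat > h.py <<'E'
import numpy as np, cv2
from rig import sense, eyes
from scipy.spatial.transform import Rotation as R
def cam(name, s=None):
    c=eyes.calibration(name)
    if name=="wrist":
        s=s or sense(); T=np.eye(4); T[:3,:3]=R.from_quat(np.roll(s["ee_rot"],-1)).as_matrix(); T[:3,3]=s["eef_pos"]
        M=T@c["mount"]
    else: M=c["cam_to_world"]
    return c,M
def ray(name,uv,cm=None):
    c,M=cm or cam(name); d=M[:3,:3]@np.array([(uv[0]-c["cx"])/c["fx"],(uv[1]-c["cy"])/c["fy"],1]); return M[:3,3],d/np.linalg.norm(d)
def onz(name,uv,z,cm=None):
    o,d=ray(name,uv,cm); return (o+d*(z-o[2])/d[2]).round(1)
def tri(*rays):
    A=sum(np.eye(3)-np.outer(d,d) for o,d in rays); b=sum((np.eye(3)-np.outer(d,d))@o for o,d in rays); return np.linalg.solve(A,b).round(1)
def proj(name,p,cm=None):
    c,M=cm or cam(name); q=np.linalg.inv(M)@np.append(p,1); return (c["fx"]*q[0]/q[2]+c["cx"],c["fy"]*q[1]/q[2]+c["cy"])
E
python3 - <<'E'
from h import *
for n,a,b in(("ball",(377,182),(371,173)),("knob",(283,225),(313,242))): print(n,tri(ray("scene",a),ray("side",b)))
a=cv2.imread("pics/scene0.png")[150:300,220:450]; b=cv2.imread("pics/side0.png")[150:320,240:470]
a=cv2.resize(a,None,fx=3.4,fy=3.4,interpolation=2)[:,:]; cv2.imwrite("pics/c1.png",a)
cv2.imwrite("pics/c2.png",cv2.resize(b,None,fx=3.4,fy=3.4,interpolation=2))
for n,uv in (("scene",(248,258)),("side",(273,293))): print(n,"shoe",onz(n,uv,10))
for n,uv in (("scene",(317,238)),("side",(345,252))): print(n,"coupler",onz(n,uv,25))
for n,uv in (("scene",(370,237)),("side",(391,235)),): print(n,"coaster",onz(n,uv,12))
for n,uv in (("scene",(415,220)),("side",(430,208)),): print(n,"block",onz(n,uv,30))
for n,uv in (("scene",(290,272)),("side",(335,300)),): print(n,"ring",onz(n,uv,20))
E
```

```text
ball [549.   79.6  49.3]
knob [456.4 456.5  81.4]
scene shoe [491.1 529.9  10. ]
side shoe [487.4 534.7  10. ]
scene coupler [443.  374.7  25. ]
side coupler [438.4 378.4  25. ]
scene coaster [385.3 262.5  12. ]
side coaster [402.6 257.2  12. ]
scene block [353.4 143.8  30. ]
side block [370. 138.  30.]
scene ring [372.8 501.3  20. ]
side ring [380.9 502.9  20. ]
```

View pics/c1.png

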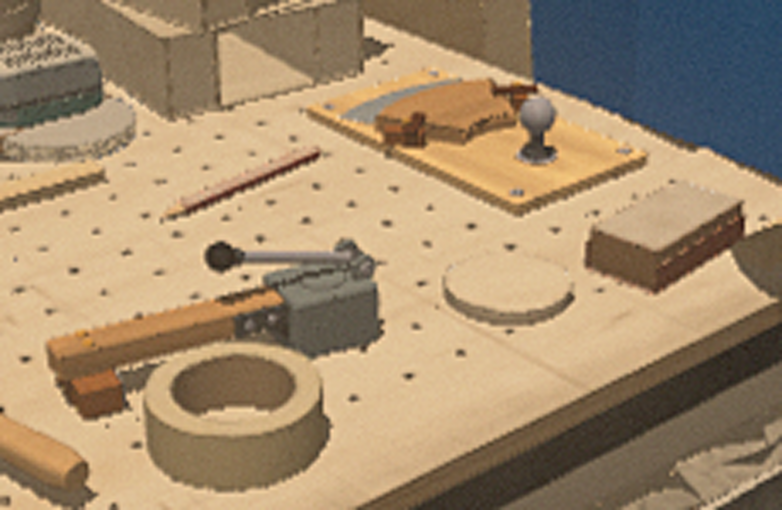

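The crop shows the lever only slightly raised and pointing along the beam. The coupler faces the coaster, and the jig's track end points away from the robot-side edge. The wrist camera is already near the ball, so I'll look from here.

Run:
```python
from h import *
cv2.imwrite("pics/w0.png",eyes.capture("wrist")[:,:,::-1])
for p in((645,155),(520,212),(308,108),(430,70)): print(onz("scene",(p[0]/3.4+220,p[1]/3.4+150),12))
```

```text
[486.7  12.5  12. ]
[476.  164.3  12. ]
[746.  158.1  12. ]
[745.4  16.3  12. ]
```

View pics/w0.png

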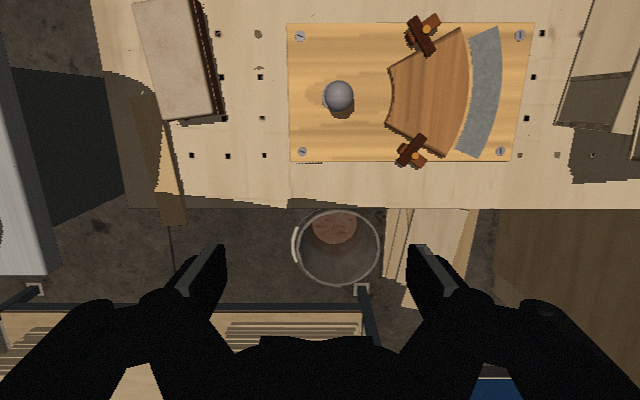

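```bash
python3 -m jog '[[0.05,-0.01,0,0,0,0,0.0854],[0.05,-0.01,0,0,0,0.06,0.0854],[0.05,-0.01,0,0,0,0.06,0.0854],[0.05,-0.01,0,0,0,0.06,0.0854],[0.05,-0.01,0,0,0,0.06,0.0854]]'
```

```text
time_s: 0.65
eef_pos: [493.0, 249.4, 242.4]
ee_rot: [-0.0, 0.787, 0.616, -0.0]
force: [1.6, -0.9, 0.5]
grip_width: 1.005
grip_force: 0.0
```

Wrist view: the board lies square to the world axes with the track toward +x. The ball is at (339,96), the board corners at (288,24), (535,24), (516,163) and (290,162), and the drawers stand beyond the track end.

```bash
python3 -m jog '[[0.0385,-0.022,0,0,0,0,0.0854],[0.0385,-0.022,0,0,0,0,0.0854],[0.0385,-0.022,0,0,0,0,0.0854],[0.0385,-0.022,0,0,0,0,0.0854],[0,0,0,0,0,0,0.0854]]'
python3 - <<'E'
from h import *
s0=dict(eef_pos=np.array([524.9,0,242.]),ee_rot=np.array([0,.70711,.70711,0])); cm=cam("wrist",s0)
for p in((288,24),(535,24),(516,163),(290,162)): print(onz("wrist",p,12,cm))
for p in((500,27),(478,158),(470,28),(456,150)): print("track",onz("wrist",p,20,cm))
for p in((388,67),(386,124),(461,28),(444,157)): print("blank",onz("wrist",p,27,cm))
print("ball",tri(ray("scene",(377,182)),ray("side",(371,173)),ray("wrist",(339,96),cm)),[onz("wrist",(339,96),z,cm) for z in(40,50,60)])
s=sense(); np.save("p1.npy",np.r_[s["eef_pos"],s["ee_rot"]]); print(s["eef_pos"],s["ee_rot"])
cv2.imwrite("pics/w1.png",eyes.capture("wrist")[:,:,::-1])
E
```

```text
time_s: 1.15
eef_pos: [442.6, 421.9, 241.5]
ee_rot: [-0.001, 0.785, 0.619, -0.0]
force: [0.3, -0.0, -0.1]
grip_width: 0.998
grip_force: 0.0
[495.6 150.9  12. ]
[757.5 150.8  12. ]
[765.    1.4  12. ]
[494.1   2.6  12. ]
track [716.5 146.2  20. ]
track [714.3   8.9  20. ]
track [685.5 145.3  20. ]
track [687.4  18.2  20. ]
blank [601.2 106.9  27. ]
blank [602.9  48.1  27. ]
blank [673.2 143.8  27. ]
blank [671.6  11.2  27. ]
ball [549.5  78.   48.6] [array([549.3,  77.5,  40. ]), array([548.5,  77.3,  50. ]), array([547.8,  77.1,  60. ])]
[442.61238983 421.89022295 241.50405642] [-5.92976605e-04  7.85084271e-01  6.19388602e-01 -3.09036713e-04]
```

View pics/w1.png

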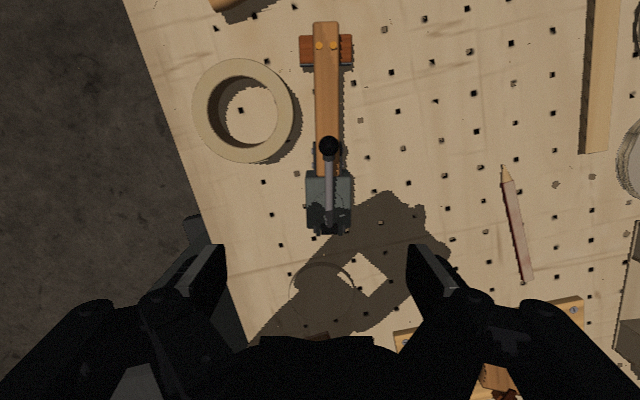

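Wrist view: the swing arm points up in the image. Its knob is at (329,147), the housing corners are at (307,175), (352,175), (308,228) and (350,228), the beam end is at (314–339,23), and the hinge is near (331,222). The ring stands to its left, clear of it.

Run:
```python
from h import *
p=np.load("p1.npy"); cm=cam("wrist",dict(eef_pos=p[:3],ee_rot=p[3:]))
w=lambda uv,z:onz("wrist",uv,z,cm)
c=[w(q,44) for q in((307,172),(352,172),(308,228),(350,228))]; print("coupler",c)
e=(w((314,23),42)+w((339,22),42))/2; sh=(w((300,50),21)+w((353,50),21))/2
print("end",e,"shoe",sh)
k=tri(ray("scene",(283,225)),ray("side",(313,242)),ray("wrist",(329,147),cm)); print("knob",k)
rear=(c[2]+c[3])/2; fr=(c[0]+c[1])/2
yaw=np.arctan2(*(e-rear)[1::-1]); u=np.array([np.cos(yaw),np.sin(yaw)]); print("yaw",np.degrees(yaw),np.linalg.norm(e-rear),np.linalg.norm(fr-rear))
o=rear[:2]+28*u; o2=fr[:2]-34*u; print("origin",o,o2)
for z in(70,80,90):
  q=w((329,147),z)[:2]-o; print(z,q@u,q@[-u[1],u[0]])
s=sense();R0=R.from_quat(np.roll(s["ee_rot"],-1)).as_matrix();print("toolx yaw",np.degrees(np.arctan2(R0[1,0],R0[0,0])),s["eef_pos"])
print("to knob tool",R0.T@(k-s["eef_pos"]))
```

```text
coupler [array([432.6, 421.9,  44. ]), array([480.8, 410.4,  44. ]), array([417.7, 357.1,  44. ]), array([465.2, 345.7,  44. ])]
end [486.5 561.   42. ] shoe [482.4 540.1  21. ]
knob [462.5 449.5  76.4]
yaw 77.86977780035699 214.39604124143713 66.52161302915017
origin [447.33376017 378.77483089] [449.55543408 382.90913392]
70 69.6859864820948 -0.02334566327103235
80 71.05472802660175 0.27084234522151696
90 72.5002233951097 0.6838110360711854
toolx yaw 76.45160264930377 [443.69948688 419.71909946 241.55027053]
to knob tool [ 33.4701804   11.42961788 165.11839402]
```

```bash
python3 -m jog '[[0.017,0.0065,0.02,0,0,-0.02,0.055],[0.016,0.0065,0.03,0,0,0,0.055],[0,0,0.04,0,0,0,0.055],[0,0,0.04,0,0,0,0.055],[0,0,0.02,0,0,0,0.055]]'
python3 - <<'E'
from h import *
s=sense(); print(s["eef_pos"],s["ee_rot"],s["force"])
cv2.imwrite("pics/w2.png",eyes.capture("wrist")[:,:,::-1])
E
```

```text
time_s: 1.7
eef_pos: [464.4, 445.0, 88.4]
ee_rot: [-0.0, 0.781, 0.625, -0.003]
force: [-0.4, -0.0, -0.4]
grip_width: 0.641
grip_force: 0.0
[464.44974871 445.01895676  88.38948138] [-1.39965425e-04  7.80860579e-01  6.24698989e-01 -2.81230014e-03] [-0.43800978 -0.0195842  -0.40413332]
```

View pics/w2.png

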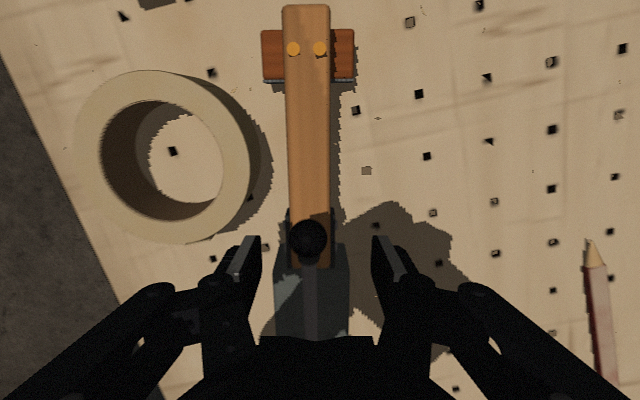

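The knob (309,238) lies between the open pads (258 and 372), a little left of centre.

Run:
```python
from h import *
s=sense();cm=cam("wrist",s);p=np.load("p1.npy"); cm1=cam("wrist",dict(eef_pos=p[:3],ee_rot=p[3:]))
k=tri(ray("scene",(283,225)),ray("side",(313,242)),ray("wrist",(309,238),cm),ray("wrist",(329,147),cm1));print(k)
Rt=cm[1][:3,:3]@np.linalg.inv(eyes.calibration("wrist")["mount"][:3,:3])
for q in(k,onz("wrist",(309,238),83,cm)): print(q,Rt.T@(q-s["eef_pos"]))
e=(onz("wrist",(284,8),42,cm)+onz("wrist",(330,8),42,cm))/2; f=(onz("wrist",(288,205),42,cm)+onz("wrist",(336,205),42,cm))/2; print(e,f,np.degrees(np.arctan2(*(e-f)[1::-1])))
```

```text
[462.2 449.9  76.5]
[462.2 449.9  76.5] [ 4.94868304 -2.67897106  9.75316052]
[462.9 453.7  83. ] [ 8.7671333  -2.86933238  3.22911269]
[485.15 559.25  42.  ] [464.1  455.95  42.  ] 78.4822240137971
```

```bash
python3 -m jog '[[0.0065,-0.0028,0.013,0,0,-0.02,0.055],[0,0,0,0,0,0,0.01],[0,0,0,0,0,0,0.01],[0,0,0,0,0,0,0.01],[0,0,0,0,0,0,0.01]]' 25; python3 -m jog '[[0,0,0,0,0,0,0.01]]'
python3 - <<'E'
from h import *
s=sense(); print(s["eef_pos"],s["ee_rot"],s["force"],s["grip_width"]*85.4)
E
```

```text
time_s: 2.25
eef_pos: [464.0, 454.5, 80.4]
ee_rot: [-0.0, 0.774, 0.633, 0.001]
force: [-1.7, 2.6, 0.7]
grip_width: 0.204
grip_force: 24.4
time_s: 2.35
eef_pos: [464.0, 454.5, 80.1]
ee_rot: [-0.0, 0.774, 0.633, 0.001]
force: [-1.8, 2.4, 1.9]
grip_width: 0.214
grip_force: 24.4
[463.97412407 454.49218891  80.13193928] [-1.89630190e-04  7.74160783e-01  6.32988401e-01  8.54088917e-04] [-1.78408717  2.36146159  1.91796556] 18.271181858484937
```

```bash
python3 -m jog '[[-0.005,0,-0.012,0,0,0,0.01],[-0.0066,0,-0.0113,0,0,0,0.01],[-0.0079,0,-0.0104,0,0,0,0.01],[-0.0093,0,-0.0092,0,0,0,0.01],[-0.0103,0,-0.008,0,0,0,0.01]]'
python3 - <<'E'
from h import *
s=sense(); print(s["eef_pos"],s["force"])
cv2.imwrite("pics/s1.png",eyes.capture("side")[:,:,::-1])
cv2.imwrite("pics/w3.png",eyes.capture("wrist")[:,:,::-1])
a=np.hstack([cv2.resize(cv2.imread("pics/s1.png")[150:350,220:470],None,fx=1.6,fy=1.6),cv2.resize(cv2.imread("pics/w3.png"),(400,320))[:320]]); cv2.imwrite("pics/m1.png",a)
E
```

```text
time_s: 2.85
eef_pos: [456.1, 414.9, 131.4]
ee_rot: [0.0, 0.774, 0.633, 0.001]
force: [0.1, 2.6, -1.5]
grip_width: 0.206
grip_force: 24.6
[456.07577011 414.93180113 131.43113528] [ 0.1214278   2.59117893 -1.46434402]
```

View pics/m1.png

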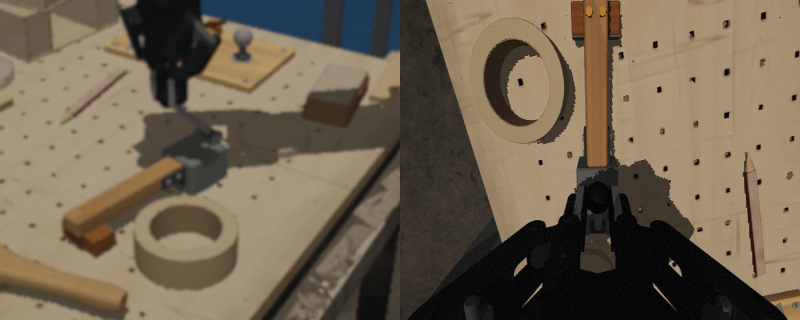

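The lever is following the grip, standing at about 55°, and the arm lies still. I'll continue the arc.

```bash
python3 -m jog '[[-0.0113,0,-0.0065,0,0,0,0.01],[-0.0121,0,-0.0051,0,0,0,0.01],[-0.0126,0,-0.0034,0,0,0,0.01],[-0.0129,0,-0.0017,0,0,0,0.01],[-0.013,0,-0.0001,0,0,0,0.01]]';  python3 -m jog '[[-0.013,0,0.0016,0,0,0,0.01],[-0.0126,0,0.0033,0,0,0,0.01],[-0.0122,0,0.0049,0,0,0,0.01],[-0.0113,0,0.0064,0,0,0,0.01]]'
```

```text
time_s: 3.45
eef_pos: [444.5, 355.2, 149.4]
ee_rot: [-0.0, 0.774, 0.633, 0.003]
force: [0.6, 3.4, 5.9]
grip_width: 0.178
grip_force: 23.1
time_s: 3.85
eef_pos: [433.7, 305.6, 131.0]
ee_rot: [0.0, 0.774, 0.633, -0.0]
force: [0.2, 0.4, 0.7]
grip_width: 0.12
grip_force: 0.0
```

The grip slipped off the knob near the end of the arc, so I'll look.

Run:
```python
from h import *
s=sense(); print(s["eef_pos"],s["force"])
for n in("side","scene","wrist"): cv2.imwrite(f"pics/{n}3.png",eyes.capture(n)[:,:,::-1])
a=np.hstack([cv2.resize(cv2.imread("pics/side3.png")[120:320,240:440],None,fx=2,fy=2,interpolation=2),cv2.resize(cv2.imread("pics/scene3.png")[130:330,210:410],None,fx=2,fy=2,interpolation=2)]); cv2.imwrite("pics/m2.png",a)
```

```text
[433.71036907 305.60346266 130.96605819] [0.19386184 0.35258771 0.73144602]
```

View pics/m2.png

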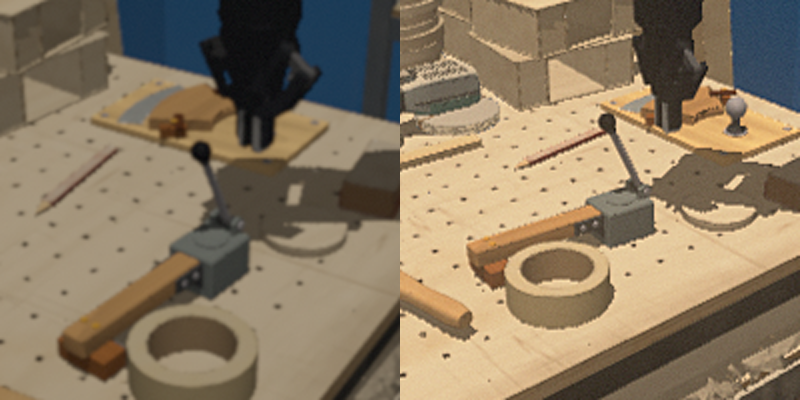

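The lever was left just forward of vertical; the knob is at side (341,196) and scene (313,191). I'll push it the rest of the way from the shoe side with closed fingers.

Run:
```python
from h import *
k=tri(ray("scene",(313.5,191)),ray("side",(341,196)));print(k)
u=np.array([np.cos(np.radians(78)),np.sin(np.radians(78))]); q=k[:2]-[448,380]; print(q@u, q@[-u[1],u[0]])
s=sense();Rt=R.from_quat(np.roll(s["ee_rot"],-1)).as_matrix(); print(Rt[:2,:2], Rt.T@(k-s["eef_pos"]))
```

```text
[448.4 377.7 140.8]
-2.166574805360665 -0.8694559291743491
[[ 0.19958169  0.97988101]
 [ 0.97988096 -0.19958202]] [ 7.30162496e+01 -1.32285841e-02 -9.92765259e+00]
```

```bash
python3 -m jog '[[0,0,-0.03,0,0,0,0],[0,0,-0.028,0,0,0,0],[0.035,0,0,0,0,0,0],[0.035,0,0,0,0,0,0],[0.035,0,0,0,0,0,0]]';  python3 -m jog '[[0.002,0,0,0,0,0,0],[0,0,0.018,0,0,0,0],[0,0,0.018,0,0,0,0],[0,0,0,0,0,0,0]]'
```

```text
time_s: 4.5
eef_pos: [455.0, 411.4, 189.6]
ee_rot: [0.0, 0.774, 0.633, 0.001]
force: [-0.6, 0.3, 0.6]
grip_width: 0.0
grip_force: 0.0
time_s: 4.9
eef_pos: [454.3, 411.1, 150.8]
ee_rot: [-0.0, 0.774, 0.633, -0.002]
force: [-0.5, 0.7, 0.2]
grip_width: 0.005
grip_force: 0.0
```

```bash
python3 -m jog '[[-0.011,0,0,0,0,0,0],[-0.011,0,0,0,0,0,0],[-0.011,0,0,0,0,0,0],[-0.011,0,0,0,0,0,0],[-0.011,0,0.002,0,0,0,0]]';  python3 -m jog '[[-0.011,0,0.003,0,0,0,0],[-0.011,0,0.004,0,0,0,0],[-0.009,0,0.005,0,0,0,0],[-0.006,0,0.006,0,0,0,0]]'; python3 -m jog '[[-0.004,0,0.003,0,0,0,0],[0,0,0,0,0,0,0]]'
```

```text
time_s: 5.4
eef_pos: [444.5, 357.2, 151.7]
ee_rot: [0.0, 0.774, 0.633, 0.001]
force: [0.5, 1.7, 0.7]
grip_width: 0.005
grip_force: 0.7
time_s: 5.8
eef_pos: [436.9, 320.9, 132.9]
ee_rot: [0.0, 0.774, 0.633, 0.0]
force: [-0.5, 0.8, 1.3]
grip_width: 0.006
grip_force: 0.8
time_s: 6.0
eef_pos: [435.9, 317.2, 129.3]
ee_rot: [-0.0, 0.774, 0.633, -0.001]
force: [-0.9, 0.1, 0.2]
grip_width: 0.002
grip_force: 0.0
```

```bash
for i in 1 2 3; do python3 -m jog '[[-0.003,0,0.001,0,0,0,0],[0,0,0,0,0,0,0]]' | egrep 'pos|force:'; done
python3 - <<'E'
from h import *
for n in("side","scene"): cv2.imwrite(f"pics/{n}4.png",eyes.capture(n)[:,:,::-1])
a=np.hstack([cv2.resize(cv2.imread("pics/side4.png")[120:320,240:440],None,fx=2,fy=2,interpolation=2),cv2.resize(cv2.imread("pics/scene4.png")[130:330,210:410],None,fx=2,fy=2,interpolation=2)]); cv2.imwrite("pics/m3.png",a)
E
```

```text
eef_pos: [435.5, 314.8, 128.7]
force: [0.4, 0.6, 0.7]
grip_force: 0.4
eef_pos: [434.9, 311.7, 127.7]
force: [0.6, 1.1, 0.7]
grip_force: 0.4
eef_pos: [434.3, 308.6, 126.7]
force: [-0.2, 1.0, -0.7]
grip_force: 0.4
```

View pics/m3.png

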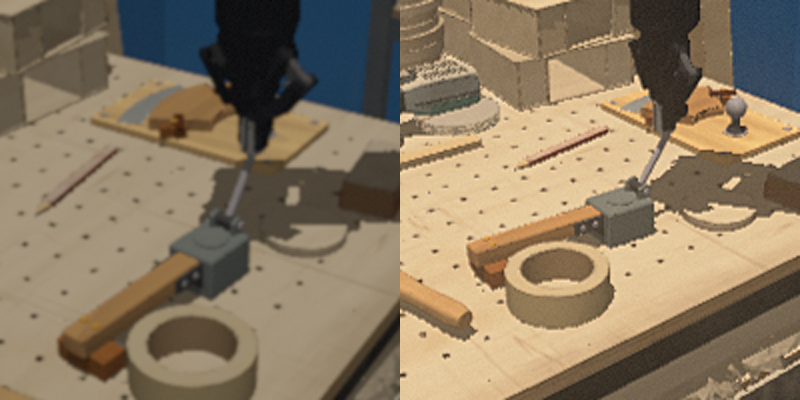

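The arm hasn't moved and the lever leans back past vertical, still turning at about 1 N. I'll keep going to the stop.

```bash
for i in 1 2 3 4; do python3 -m jog '[[-0.002,0,0.002,0,0,0,0],[0,0,0,0,0,0,0]]' | egrep 'pos|force:'; done
```

```text
eef_pos: [434.0, 306.7, 124.7]
force: [0.1, 1.1, 1.1]
grip_force: 0.4
eef_pos: [433.5, 304.7, 122.6]
force: [0.9, 1.3, 0.6]
grip_force: 0.4
eef_pos: [433.1, 302.8, 120.5]
force: [-0.1, 0.7, 1.0]
grip_force: 0.4
eef_pos: [432.8, 301.0, 118.7]
force: [-0.4, 0.5, 2.2]
grip_force: 1.2
```

```bash
for i in 1 2 3 4; do python3 -m jog '[[-0.0025,0,0,0,0,0,0],[0,0,0,0,0,0,0]]' | egrep 'pos|force:'; done
python3 - <<'E'
from h import *
for n in("side","scene"): cv2.imwrite(f"pics/{n}5.png",eyes.capture(n)[:,:,::-1])
for n in("side","scene"):
  a=cv2.imread(f"pics/{n}4.png").astype(int);b=cv2.imread(f"pics/{n}5.png").astype(int)
  # has the arm slid: beam/shoe region difference
  r=(slice(245,310),slice(262,325)) if n=="side" else (slice(232,275),slice(232,305))
  sh=cv2.phaseCorrelate(a[r].mean(2).astype(np.float32),b[r].mean(2).astype(np.float32)); print(n,sh)
E
```

```text
eef_pos: [432.0, 298.3, 118.7]
force: [-1.4, 0.7, 1.9]
grip_force: 0.6
eef_pos: [431.6, 295.8, 118.6]
force: [-2.0, 1.2, 0.0]
grip_force: 0.7
eef_pos: [431.4, 293.6, 118.8]
force: [-0.4, 2.5, 0.3]
grip_force: 1.4
eef_pos: [430.9, 291.1, 118.9]
force: [0.8, 2.6, 0.9]
grip_force: 1.3
side ((0.3471527844193467, -0.3678542605011472), 0.7273287628259923)
scene ((0.8832785703937844, 0.34168389626148965), 0.96209108960187)
```

```bash
python3 -m jog '[[0.02,0,0,0,0,0,0],[0.01,0,-0.045,0,0,0,0],[0.02,0,-0.045,0,0,0,0],[0.03,0,-0.03,0,0,0,0],[0.04,0,0,0,0,0,0.05]]'
python3 - <<'E'
from h import *
for n in("side","scene","wrist"): cv2.imwrite(f"pics/{n}6.png",eyes.capture(n)[:,:,::-1])
s=sense(); np.save("p6.npy",np.r_[s["eef_pos"],s["ee_rot"]])
for n,(u,v) in dict(side=(275,290),scene=(245,253)).items():
  t=cv2.imread(f"pics/{n}0.png")[v-14:v+14,u-16:u+16]
  for k in(3,4,5,6):
    im=cv2.imread(f"pics/{n}{k}.png"); m=cv2.matchTemplate(im[v-40:v+40,u-40:u+40],t,5); _,mx,_,l=cv2.minMaxLoc(m); print(n,k,l[0]+16-40,l[1]+14-40,round(mx,2))
g=lambda n,sl:cv2.imread(f"pics/{n}6.png")[sl].max(2)
w=g("wrist",slice(0,400))
_,lab,st,ce=cv2.connectedComponentsWithStats((w<28).astype(np.uint8))
for i in range(1,len(st)):
  if 60<st[i,4]<6000: print(st[i],ce[i].round())
E
```

```text
time_s: 8.9
eef_pos: [456.2, 409.7, 244.1]
ee_rot: [0.001, 0.775, 0.632, 0.004]
force: [0.6, -1.0, 0.1]
grip_width: 0.157
grip_force: 0.0
side 3 13 -1 0.95
side 4 13 -1 0.95
side 5 14 -2 0.93
side 6 14 -1 0.92
scene 3 9 1 0.81
scene 4 9 1 0.81
scene 5 10 0 0.79
scene 6 10 1 0.8
[310 232  19   9  79] [318. 235.]
```

```bash
cat > arm.py <<'E'
from h import *
p1=np.load("p1.npy");p6=np.load("p6.npy")
cm1=cam("wrist",dict(eef_pos=p1[:3],ee_rot=p1[3:]));cm6=cam("wrist",dict(eef_pos=p6[:3],ee_rot=p6[3:]))
def rect(im,cm,o,yaw,S=2):  # plane z=42, arm frame x -40..220 , y -50..50
    c,s=np.cos(yaw),np.sin(yaw)
    P=[(-40,-50),(220,-50),(220,50),(-40,50)]
    src=np.float32([proj("wrist",[o[0]+c*x-s*y,o[1]+s*x+c*y,42],cm) for x,y in P]); dst=np.float32([((x+40)*S,(y+50)*S) for x,y in P])
    return cv2.warpPerspective(im,cv2.getPerspectiveTransform(src,dst),(260*S,100*S))
o1=np.array([448.,380.5]);y1=np.radians(78)
a=rect(cv2.imread("pics/w1.png"),cm1,o1,y1); t=a[70:130,230:430]  # beam x 75..175, y -15..15
b6=cv2.imread("pics/wrist6.png"); best=(-1,)
for dy in np.radians(np.arange(-8,8.1,.5)):
    b=rect(b6,cm6,o1-22*np.array([np.cos(y1),np.sin(y1)]),y1+dy); m=cv2.matchTemplate(b,t,5); _,mx,_,l=cv2.minMaxLoc(m)
    if mx>best[0]: best=(mx,dy,l)
mx,dy,l=best; y6=y1+dy; d=((l[0]-230)/2,(l[1]-70)/2)
ob=o1-22*np.array([np.cos(y1),np.sin(y1)]); o6=ob+np.array([np.cos(y6)*d[0]-np.sin(y6)*d[1],np.sin(y6)*d[0]+np.cos(y6)*d[1]])
print(mx,np.degrees(y6),o6,d)
def W(x,y,z): return [o6[0]+np.cos(y6)*x-np.sin(y6)*y,o6[1]+np.sin(y6)*x+np.cos(y6)*y,z]
im=b6.copy()
def poly(im,n,pts,cm=None,col=(0,255,0)): cv2.polylines(im,[np.int32([proj(n,W(*p),cm) for p in pts])],True,col,1)
ss=[cv2.imread(f"pics/{n}6.png") for n in("side","scene")]
for I,n,cm in((im,"wrist",cm6),(ss[0],"side",None),(ss[1],"scene",None)):
    poly(I,n,[(-28,-26,44),(34,-26,44),(34,26,44),(-28,26,44)],cm); poly(I,n,[(34,-13,42),(182,-13,42),(182,13,42),(34,13,42)],cm)
    k=W(-91,0,127); cv2.circle(I,tuple(int(v) for v in proj(n,k,cm)),5,(0,0,255),1)
cv2.imwrite("pics/m4.png",np.hstack([im[:300,150:470],cv2.resize(np.vstack([ss[0][140:320,230:410],ss[1][130:310,210:390]]),None,fx=1.667,fy=1.667)[:300],cv2.resize(ss[1][130:310,210:390],(300,300))])[:, :800] if 0 else np.vstack([np.hstack([im[:300,160:480],cv2.resize(ss[0][160:310,250:410],(320,300),interpolation=2)]),np.hstack([cv2.resize(ss[1][150:300,220:380],(320,300),interpolation=2),np.zeros((300,320,3),np.uint8)])]))
E
python3 arm.py
```

```text
0.9182925224304199 85.5 [447.9905299  359.62460419] (1.0, -4.5)
```

View pics/m4.png

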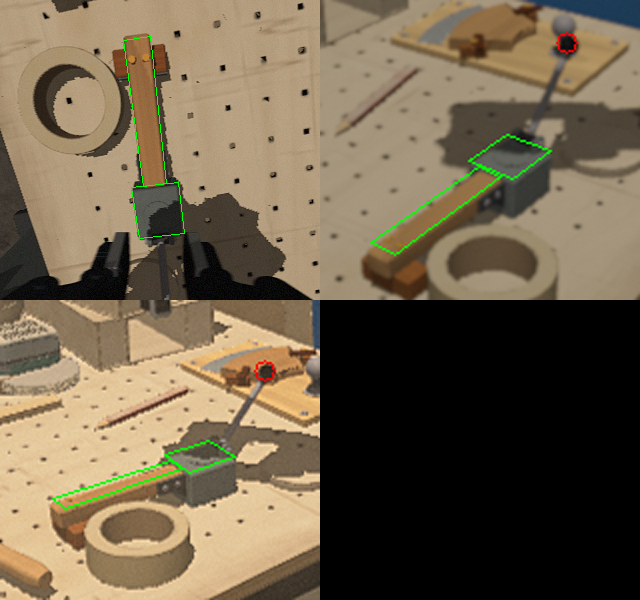

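The overlay fits: the arm's origin is (448, 360) at yaw 85.5°, having slid while the knob was gripped. The knob sits on the predicted fully raised spot in both views. Now I'll grasp the cheeks.

```bash
python3 -m jog '[[0,0,0,0,0,-0.12,0.0854],[0,0,0,0,0,0,0.0854]]'
python3 - <<'E'
from h import *
s=sense();Rt=R.from_quat(np.roll(s["ee_rot"],-1)).as_matrix()
print(np.degrees(np.arctan2(Rt[1,0],Rt[0,0])), Rt.T@(np.array([448.9,371.6,20])-s["eef_pos"]))
E
```

```text
time_s: 9.25
eef_pos: [454.6, 407.8, 238.3]
ee_rot: [0.0, 0.735, 0.678, -0.001]
force: [-0.6, 0.2, -1.0]
grip_width: 0.76
grip_force: 0.0
85.44998811330879 [-36.27517033  -2.61326526 218.39399   ]
```

```bash
python3 -m jog '[[-0.018,-0.0013,0.03,0,0,0,0.0854],[-0.018,-0.0013,0.05,0,0,0,0.0854],[0,0,0.05,0,0,0,0.0854],[0,0,0.045,0,0,0,0.0854],[0,0,0.025,0,0,0,0.0854]]'; python3 -m jog '[[0,0,0.0,0,0,0,0.0854]]'
python3 - <<'E'
from h import *
s=sense();Rt=R.from_quat(np.roll(s["ee_rot"],-1)).as_matrix()
print(Rt.T@(np.array([448.9,371.6,20])-s["eef_pos"]),s["force"])
E
```

```text
time_s: 9.75
eef_pos: [447.8, 372.3, 38.3]
ee_rot: [-0.0, 0.736, 0.677, -0.003]
force: [-0.5, 0.3, 0.2]
grip_width: 0.999
grip_force: 0.0
time_s: 9.85
eef_pos: [447.6, 372.4, 38.5]
ee_rot: [-0.001, 0.736, 0.677, -0.004]
force: [-0.6, 0.9, 0.6]
grip_width: 1.0
grip_force: 0.0
[-0.60012266  1.48527761 18.49732241] [-0.63587675  0.8987318   0.56973692]
```

```bash
python3 -m jog '[[-0.0005,0.001,0.018,0,0,0,0.0854],[0,0,0,0,0,0,0.045],[0,0,0,0,0,0,0.045],[0,0,0,0,0,0,0.045],[0,0,0,0,0,0,0.045]]' 60;  python3 -m jog '[[0,0,0,0,0,0,0.045],[0,0,0,0,0,0,0.045],[0,0,-0.005,0,0,0,0.045],[0,0,-0.015,0,0,0,0.045],[0,0,-0.02,0,0,0,0.045]]'
python3 - <<'E'
from h import *
s=sense(); print(s["force"],s["wrist_torque"])
E
```

```text
time_s: 10.35
eef_pos: [450.7, 374.0, 25.8]
ee_rot: [0.0, 0.735, 0.678, 0.001]
force: [-2.7, -2.1, 8.3]
grip_width: 0.591
grip_force: 64.5
time_s: 10.85
eef_pos: [450.0, 373.4, 64.5]
ee_rot: [-0.0, 0.735, 0.678, -0.001]
force: [0.5, -0.1, -3.8]
grip_width: 0.599
grip_force: 63.7
[ 0.52018618 -0.1307031  -3.76809557] [-0.1401664   0.02283379 -0.0223289 ]
```

Run:
```python
from h import *
for p in((172,118),(218,106),(362,70)): print(onz("scene",(p[0]/3.4+220,p[1]/3.4+150),0))
cm=cam("wrist",dict(eef_pos=np.array([524.9,0,242.]),ee_rot=np.array([0,.70711,.70711,0])))
for p in((555,125),(590,5)): print(onz("wrist",p,0,cm))
s=sense(); print(s["joints"])
```

```text
[829.5 245.6   0. ]
[825.9 198.5   0. ]
[810.7  43.7   0. ]
[810.9  45.1  -0. ]
[820.6 171.7   0. ]
[ 4.92415501e-01  6.31925861e-01  1.50678355e+00 -2.09058190e-04
  1.00429343e+00  5.72862222e-01]
```

```bash
python3 -m jog '[[0,0,-0.012,0,0,0,0.045],[0,0,-0.015,0,0,0.05,0.045],[0,0,-0.015,0,0,0.1,0.045],[0,0,-0.015,0,0,0.12,0.045],[0,0,0,0,0,0.12,0.045]]'; python3 -m jog '[[0,0,0,0,0,0.12,0.045],[0,0,0,0,0,0.12,0.045],[0,0,0,0,0,0.12,0.045],[0,0,0,0,0,0.12,0.045],[0,0,0,0,0,0.12,0.045]]';python3 -m jog '[[0,0,0,0,0,0.12,0.045],[0,0,0,0,0,0.12,0.045],[0,0,0,0,0,0.12,0.045],[0,0,0,0,0,0.1,0.045],[0,0,0,0,0,0.04,0.045]]'
python3 - <<'E'
from h import *
s=sense();Rt=R.from_quat(np.roll(s["ee_rot"],-1)).as_matrix()
print(np.degrees(np.arctan2(Rt[1,0],Rt[0,0])), Rt.T@(np.array([562,77.5,120])-s["eef_pos"]),s["joints"],s["wrist_torque"])
E
```

```text
time_s: 11.35
eef_pos: [451.1, 374.1, 123.5]
ee_rot: [0.0, 0.854, 0.521, 0.002]
force: [-0.8, 0.1, -5.8]
grip_width: 0.597
grip_force: 63.9
time_s: 11.85
eef_pos: [450.1, 373.6, 121.3]
ee_rot: [0.0, 0.969, 0.245, -0.0]
force: [-0.4, -0.6, -4.9]
grip_width: 0.603
grip_force: 63.9
time_s: 12.35
eef_pos: [450.1, 373.6, 121.3]
ee_rot: [-0.0, 1.0, -0.001, -0.0]
force: [0.6, -0.3, -5.4]
grip_width: 0.599
grip_force: 63.8
-0.1562636841928132 [112.72747492 295.78733167   1.21499316] [4.92560964e-01 5.57949894e-01 1.46301169e+00 2.13334671e-04
 1.12088238e+00 2.06599181e+00] [0.00305546 0.19326158 0.01538698]
```

```bash
python3 -m jog '[[0.012,0.032,0,0,0,0,0.045],[0.016,0.044,0,0,0,0,0.045],[0.016,0.044,0,0,0,0,0.045],[0.016,0.044,0,0,0,0,0.045],[0.016,0.044,0,0,0,0,0.045]]'; python3 -m jog '[[0.016,0.044,0,0,0,0,0.045],[0.016,0.034,0,0,0,0,0.045],[0.004,0.01,0,0,0,0,0.045],[0,0,0,0,0,0,0.045]]'
cat > rel.py <<'E'
from h import *
p1=np.load("p1.npy");cm1=cam("wrist",dict(eef_pos=p1[:3],ee_rot=p1[3:]))
def rect(im,cm,o,yaw,z,S=2):
    c,s=np.cos(yaw),np.sin(yaw); P=[(-40,-50),(220,-50),(220,50),(-40,50)]
    src=np.float32([proj("wrist",[o[0]+c*x-s*y,o[1]+s*x+c*y,z],cm) for x,y in P]); dst=np.float32([((x+40)*S,(y+50)*S) for x,y in P])
    return cv2.warpPerspective(im,cv2.getPerspectiveTransform(src,dst),(260*S,100*S))
a=rect(cv2.imread("pics/w1.png"),cm1,[448.,380.5],np.radians(78),42); t=a[70:130,330:430]
im=eyes.capture("wrist")[:,:,::-1]; cv2.imwrite("pics/w7.png",im)
s=sense(); cm=cam("wrist",s); e=s["eef_pos"]; print(e)
for off in(20,25):
  best=(-1,)
  for dy in np.radians(np.arange(-4,4.1,.5)):
    b=rect(im,cm,[e[0]-13,e[1]],dy,e[2]-off+42); _,mx,_,l=cv2.minMaxLoc(cv2.matchTemplate(b,t,5))
    if mx>best[0]: best=(mx,dy,l)
  mx,dy,l=best; d=np.array([(l[0]-330)/2,(l[1]-70)/2])
  print(off,mx,np.degrees(dy),"origin rel TCP",[-13+d[0]*np.cos(dy)-d[1]*np.sin(dy), d[0]*np.sin(dy)+d[1]*np.cos(dy)])
E
python3 rel.py
```

```text
time_s: 12.85
eef_pos: [526.7, 164.0, 121.4]
ee_rot: [-0.0, 1.0, 0.0, 0.0]
force: [2.3, -0.6, -5.4]
grip_width: 0.602
grip_force: 64.2
time_s: 13.25
eef_pos: [562.7, 76.6, 121.0]
ee_rot: [-0.0, 1.0, -0.001, -0.0]
force: [-0.8, 1.1, -4.4]
grip_width: 0.599
grip_force: 64.4
[562.21051852  77.97696215 120.91300352]
20 0.46131980419158936 -4.0 origin rel TCP [np.float64(-107.67101866287918), np.float64(36.693299460974885)]
25 0.4931352436542511 -4.0 origin rel TCP [np.float64(-108.13492245113703), np.float64(37.22695972297685)]
```

Run:
```python
from h import *
im=cv2.imread("pics/w7.png"); hsv=cv2.cvtColor(im,cv2.COLOR_BGR2HSV)
print("sat",[(r,int(hsv[r:r+4,300:332,1].mean()),int(hsv[r:r+4,300:332,2].mean())) for r in range(160,330,6)])
print("row150 sat",[(c,int(hsv[60:70,c:c+6,1].mean())) for c in range(240,400,6)])
s=sense();cm=cam("wrist",s);e=s["eef_pos"]
for off in(20,25):
  for z in (42,44): print(off,z,[(r,(onz("wrist",(316,r),e[2]-off+z,cm)-e)[0].round(1)) for r in range(190,300,10)])
w1=cv2.cvtColor(cv2.imread("pics/w1.png"),cv2.COLOR_BGR2HSV); print("w1",[(r,int(w1[r:r+3,312:322,1].mean())) for r in range(150,240,3)])
```

```text
sat [(160, 141, 81), (166, 140, 81), (172, 142, 81), (178, 141, 82), (184, 142, 81), (190, 143, 82), (196, 143, 82), (202, 142, 82), (208, 142, 82), (214, 142, 82), (220, 143, 82), (226, 144, 81), (232, 19, 45), (238, 20, 48), (244, 19, 48), (250, 19, 48), (256, 21, 48), (262, 21, 48), (268, 19, 47), (274, 19, 48), (280, 17, 48), (286, 19, 49), (292, 19, 49), (298, 19, 49), (304, 19, 49), (310, 20, 49), (316, 19, 49), (322, 20, 50), (328, 20, 49)]
row150 sat [(240, 140), (246, 140), (252, 140), (258, 140), (264, 140), (270, 140), (276, 142), (282, 140), (288, 139), (294, 140), (300, 140), (306, 141), (312, 141), (318, 141), (324, 141), (330, 143), (336, 143), (342, 142), (348, 142), (354, 141), (360, 142), (366, 141), (372, 142), (378, 141), (384, 141), (390, 141), (396, 139)]
20 42 [(190, np.float64(41.2)), (200, np.float64(37.2)), (210, np.float64(33.3)), (220, np.float64(29.2)), (230, np.float64(25.1)), (240, np.float64(20.8)), (250, np.float64(16.5)), (260, np.float64(12.1)), (270, np.float64(7.6)), (280, np.float64(3.0)), (290, np.float64(-1.6))]
20 44 [(190, np.float64(41.7)), 
[... 446 characters left out ...]
(9.4)), (270, np.float64(4.7)), (280, np.float64(-0.1)), (290, np.float64(-5.1))]
25 44 [(190, np.float64(40.3)), (200, np.float64(36.3)), (210, np.float64(32.2)), (220, np.float64(28.0)), (230, np.float64(23.8)), (240, np.float64(19.4)), (250, np.float64(15.0)), (260, np.float64(10.5)), (270, np.float64(5.8)), (280, np.float64(1.1)), (290, np.float64(-3.7))]
w1 [(150, 90), (153, 108), (156, 112), (159, 110), (162, 100), (165, 99), (168, 105), (171, 97), (174, 86), (177, 21), (180, 19), (183, 21), (186, 21), (189, 21), (192, 20), (195, 23), (198, 22), (201, 22), (204, 26), (207, 24), (210, 24), (213, 26), (216, 27), (219, 26), (222, 28), (225, 24), (228, 34), (231, 47), (234, 66), (237, 92)]
```

```bash
python3 -m jog '[[-0.0015,0.0005,0.005,0,0,0,0.045],[0,0,0.006,0,0,0,0.045],[0,0,0.006,0,0,0,0.045],[0,0,0,0,0,0,0.045]]' | egrep 'pos|force:'; for i in 1 2 3; do python3 -m jog '[[0,0,0.0025,0,0,0,0.045],[0,0,0.0025,0,0,0,0.045],[0,0,0,0,0,0,0.045]]' | egrep 'pos|force:'; done
```

```text
eef_pos: [560.3, 77.9, 102.6]
force: [-0.0, 0.0, -4.2]
grip_force: 64.4
eef_pos: [560.9, 77.3, 98.4]
force: [-1.0, -0.0, -4.8]
grip_force: 64.4
eef_pos: [560.8, 77.2, 93.4]
force: [0.7, -0.0, -5.1]
grip_force: 64.4
eef_pos: [560.8, 77.3, 88.4]
force: [0.0, 0.3, -5.3]
grip_force: 64.4
```

```bash
for i in 1 2; do python3 -m jog '[[0,0,0.0025,0,0,0,0.045],[0,0,0.0025,0,0,0,0.045],[0,0,0,0,0,0,0.045]]' | egrep 'pos|force:'; done
```

```text
eef_pos: [560.8, 77.2, 83.3]
force: [-0.9, 0.2, -4.8]
grip_force: 64.4
eef_pos: [560.8, 77.3, 78.3]
force: [0.0, -0.4, -4.4]
grip_force: 64.4
```

```bash
for i in 1 2 3; do python3 -m jog '[[0,0,0.0015,0,0,0,0.045],[0,0,0.0015,0,0,0,0.045],[0,0,0,0,0,0,0.045]]' | egrep 'pos|force:'; done
```

```text
eef_pos: [560.9, 77.2, 75.6]
force: [0.1, -0.5, -4.9]
grip_force: 64.4
eef_pos: [560.9, 77.3, 72.5]
force: [0.1, -0.1, -4.9]
grip_force: 64.4
eef_pos: [560.9, 77.2, 69.5]
force: [0.3, -0.1, -4.6]
grip_force: 64.4
```

```bash
for i in 1 2; do python3 -m jog '[[0,0,0.0015,0,0,0,0.045],[0,0,0.0015,0,0,0,0.045],[0,0,0,0,0,0,0.045]]' | egrep 'pos|force:'; done
```

```text
eef_pos: [561.1, 77.6, 66.7]
force: [-0.8, 1.8, -2.9]
grip_force: 64.7
eef_pos: [561.2, 77.6, 63.8]
force: [1.3, 5.6, -0.2]
grip_force: 64.9
```

A side force of +5.6 N in y shows the ball sits a little to +y of the coupler, so I'll ease over.

```bash
for i in 1 2; do python3 -m jog '[[0,-0.001,0,0,0,0,0.045],[0,0,0,0,0,0,0.045]]' | egrep 'pos|force:'; done; python3 -c "
from rig import sense;s=sense();print(s['wrist_torque'],s['ee_rot'])"
```

```text
eef_pos: [561.2, 78.2, 63.9]
force: [0.8, 1.9, -0.8]
grip_force: 64.9
eef_pos: [561.2, 78.9, 63.9]
force: [0.6, -0.7, 1.1]
grip_force: 65.0
[-0.00520907  0.24952875  0.0174911 ] [3.46731313e-04 9.99999813e-01 4.84719480e-04 1.35929417e-04]
```

```bash
for i in 1 2; do python3 -m jog '[[0,0,0.001,0,0,0,0.045],[0,0,0,0,0,0,0.045]]' | egrep 'pos|force:'; done
```

```text
eef_pos: [561.2, 79.0, 62.7]
force: [1.3, -1.0, -0.1]
grip_force: 65.0
eef_pos: [561.0, 79.1, 61.6]
force: [1.1, 0.0, -1.6]
grip_force: 65.0
```

```bash
for i in 1 2 3; do python3 -m jog '[[0,0,0.001,0,0,0,0.045],[0,0,0,0,0,0,0.045]]' | egrep 'pos|force:'; done
```

```text
eef_pos: [560.9, 79.2, 60.5]
force: [0.5, -0.4, -0.6]
grip_force: 64.9
eef_pos: [560.9, 79.2, 59.5]
force: [0.1, -0.9, -0.8]
grip_force: 64.8
eef_pos: [560.8, 79.2, 58.4]
force: [-0.3, -1.3, -3.7]
grip_force: 64.7
```

```bash
for i in 1 2 3; do python3 -m jog '[[0,0,0.001,0,0,0,0.045],[0,0,0,0,0,0,0.045]]' | egrep 'pos|force:'; done
```

```text
eef_pos: [560.8, 79.3, 57.3]
force: [0.8, -2.5, -4.3]
grip_force: 64.4
eef_pos: [560.8, 79.3, 56.4]
force: [0.2, -1.2, -5.1]
grip_force: 64.4
eef_pos: [560.9, 79.3, 55.4]
force: [0.6, -1.8, -6.4]
grip_force: 64.3
```

```bash
for i in 1 2 3; do python3 -m jog '[[0,0,0.001,0,0,0,0.045],[0,0,0,0,0,0,0.045]]' | egrep 'pos|force:'; done
```

```text
eef_pos: [560.9, 79.3, 54.4]
force: [0.9, -1.5, -6.0]
grip_force: 64.2
eef_pos: [560.8, 79.3, 53.4]
force: [0.3, -0.7, -7.0]
grip_force: 64.1
eef_pos: [560.9, 79.2, 52.4]
force: [-0.6, -1.5, -7.2]
grip_force: 64.1
```

```bash
for i in 1 2 3; do python3 -m jog '[[0,0,0.001,0,0,0,0.045],[0,0,0,0,0,0,0.045]]' | egrep 'pos|force:'; done
```

```text
eef_pos: [561.0, 79.3, 51.7]
force: [-0.5, -0.7, -6.2]
grip_force: 64.6
eef_pos: [561.1, 79.3, 51.5]
force: [-4.5, -1.5, 3.4]
grip_force: 65.6
eef_pos: [561.3, 79.3, 51.3]
force: [-5.7, -2.0, 11.3]
grip_force: 66.6
```

The coupler is home: keeper contact came at z≈67 and the hard roof at ≈51.6, the expected 15 mm apart, with peak push of about 17 N. I'll ease off, let go and withdraw upward.

```bash
python3 -m jog '[[0,0,-0.001,0,0,0,0.045],[0,0,0,0,0,0,0.045],[0,0,0,0,0,0,0.045]]' | egrep 'pos|force:';  python3 -m jog '[[0,0,0,0,0,0,0.056],[0,0,0,0,0,0,0.06],[0,0,0,0,0,0,0.075],[0,0,0,0,0,0,0.0854],[0,0,0,0,0,0,0.0854]]'; python3 -m jog '[[0,0,-0.015,0,0,0,0.0854],[0,0,-0.03,0,0,0,0.0854],[0,0,-0.05,0,0,0,0.0854],[0,0,-0.05,0,0,0,0.0854],[0,0,-0.02,0,0,0,0.0854]]'
python3 - <<'E'
from h import *
for n in("side","scene","wrist"): cv2.imwrite(f"pics/{n}8.png",eyes.capture(n)[:,:,::-1])
s=sense(); np.save("p8.npy",np.r_[s["eef_pos"],s["ee_rot"]]);cm=cam("wrist",s)
tilt=np.arcsin(14/168)
B=np.array([548.9,78.8,49.])
def W(x,z):  # arm frame -> world, tilted about ball
    dx,dz=x,z-22; c,t=np.cos(tilt),np.sin(tilt); return B+[dx*c+dz*t,0,dz*c-dx*t]
k=W(-91,127); print("expected knob",k)
for n in("side","scene"):
    im=cv2.imread(f"pics/{n}8.png").max(2); u,v=proj(n,k); print(n,"exp",u,v)
    x0,y0=int(u)-25,int(v)-25; r=im[y0:y0+50,x0:x0+50]; _,_,st,ce=cv2.connectedComponentsWithStats((r<40).astype(np.uint8)); print([(ce[i]+[x0,y0],st[i,4]) for i in range(1,len(st)) if st[i,4]>12])
print("wrist exp",proj("wrist",k,cm),s["eef_pos"])
E
```

```text
eef_pos: [561.4, 79.3, 51.4]
force: [-2.7, -0.8, 7.2]
grip_force: 65.6
time_s: 20.7
eef_pos: [561.1, 79.3, 50.8]
ee_rot: [-0.0, 1.0, 0.0, 0.0]
force: [-0.0, -0.7, -0.7]
grip_width: 1.0
grip_force: 0.0
time_s: 21.2
eef_pos: [562.3, 79.3, 220.8]
ee_rot: [0.0, 1.0, 0.0, 0.004]
force: [0.3, -0.6, -0.2]
grip_width: 1.002
grip_force: 0.0
expected knob [466.9665227   78.8        161.21811484]
side exp 405.14029497522336 134.53514988442845
[(array([405.29090909, 135.89090909]), np.int32(55))]
scene exp 401.3750369689794 151.07141900537377
[(array([402.53125, 152.46875]), np.int32(32))]
wrist exp (np.float64(315.1964497193872), np.float64(337.32225204806286)) [561.31586788  79.26246109 216.56182724]
```

The knob is seen at its predicted raised place in both fixed views. Next I'll push the lever over with closed fingers from the robot side.

```bash
python3 -m jog '[[-0.03,0,0,0,0,0,0],[-0.04,0,0,0,0,0,0],[-0.04,0,0,0,0,0,0],[-0.016,0,0,0,0,0,0],[0,0,0,0,0,0,0]]' 30; python3 -m jog '[[0,0,0,0,0,0,0],[0,0,0.025,0,0,0,0],[0,0,0.025,0,0,0,0],[0,0,0.003,0,0,0,0],[0,0,0,0,0,0,0]]'
```

```text
time_s: 21.85
eef_pos: [433.2, 79.4, 214.6]
ee_rot: [-0.0, 1.0, 0.0, -0.001]
force: [0.4, -0.0, 0.3]
grip_width: 0.146
grip_force: 0.0
time_s: 22.35
eef_pos: [435.5, 79.1, 162.4]
ee_rot: [-0.0, 1.0, 0.0, -0.001]
force: [0.3, 0.3, 0.2]
grip_width: -0.001
grip_force: 0.0
```

```bash
python3 -m jog '[[0.012,0,0,0,0,0,0],[0.01,0,-0.006,0,0,0,0],[0.01,0,-0.006,0,0,0,0],[0.01,0,-0.004,0,0,0,0],[0.01,0,-0.003,0,0,0,0]]'; python3 -m jog '[[0.01,0,-0.001,0,0,0,0],[0.01,0,0,0,0,0,0],[0.01,0,0,0,0,0,0],[0.01,0,0.001,0,0,0,0],[0.01,0,0.002,0,0,0,0]]';python3 -m jog '[[0.01,0,0.002,0,0,0,0],[0.01,0,0.003,0,0,0,0],[0.01,0,0.004,0,0,0,0],[0.008,0,0.005,0,0,0,0],[0,0,0.0,0,0,0,0]]'
python3 - <<'E'
from h import *
for n in("side","scene"):
    cv2.imwrite(f"pics/{n}9.png",eyes.capture(n)[:,:,::-1])
    im=cv2.imread(f"pics/{n}9.png").max(2)
    for th in np.arange(0.4,2.3,.2):
        p=np.array([527.5+100.5*np.cos(th),79,81+100.5*np.sin(th)]);u,v=map(int,proj(n,p)); print(n,th.round(1),int(im[v-3:v+4,u-3:u+4].mean()),end=' | ')
    print()
E
```

```text
time_s: 22.85
eef_pos: [488.1, 79.2, 183.3]
ee_rot: [0.0, 1.0, 0.0, 0.001]
force: [-1.9, 0.4, 0.3]
grip_width: 0.004
grip_force: 0.8
time_s: 23.35
eef_pos: [537.9, 79.2, 179.7]
ee_rot: [-0.0, 1.0, 0.0, 0.0]
force: [-1.7, -0.7, 0.6]
grip_width: -0.001
grip_force: 0.5
time_s: 23.85
eef_pos: [575.8, 79.2, 164.8]
ee_rot: [-0.0, 1.0, 0.0, -0.0]
force: [0.1, -0.3, 0.2]
grip_width: -0.002
grip_force: 0.0
side 0.4 82 | side 0.6 77 | side 0.8 33 | side 1.0 24 | side 1.2 65 | side 1.4 83 | side 1.6 83 | side 1.8 83 | side 2.0 83 | side 2.2 83 | 
scene 0.4 121 | scene 0.6 105 | scene 0.8 66 | scene 1.0 52 | scene 1.2 69 | scene 1.4 86 | scene 1.6 91 | scene 1.8 91 | scene 2.0 91 | scene 2.2 91 |
```

```bash
python3 -m jog '[[-0.005,0,-0.012,0,0,0,0],[0,0,-0.02,0,0,0,0],[0.024,0,0,0,0,0,0],[0,0,0.009,0,0,0,0],[0,0,0.008,0,0,0,0]]'; python3 -m jog '[[0.005,0,0.008,0,0,0,0],[0.005,0,0.008,0,0,0,0],[0.004,0,0.006,0,0,0,0],[0.004,0,0.006,0,0,0,0]]'; python3 -m jog '[[0.003,0,0.006,0,0,0,0],[0.003,0,0.006,0,0,0,0],[0.002,0,0.006,0,0,0,0],[0.002,0,0.006,0,0,0,0]]'
```

```text
time_s: 24.45
eef_pos: [593.6, 79.3, 180.8]
ee_rot: [0.0, 1.0, 0.0, 0.0]
force: [0.3, -0.1, -0.4]
grip_width: 0.003
grip_force: 0.0
time_s: 24.85
eef_pos: [612.7, 79.3, 152.7]
ee_rot: [0.0, 1.0, 0.0, 0.001]
force: [2.8, -0.0, 2.8]
grip_width: 0.001
grip_force: 1.4
time_s: 25.25
eef_pos: [622.0, 79.3, 128.0]
ee_rot: [-0.0, 1.0, 0.0, -0.0]
force: [0.4, -0.6, 2.2]
grip_width: -0.002
grip_force: 0.8
```

```bash
python3 -m jog '[[0.001,0,0.005,0,0,0,0],[0.001,0,0.005,0,0,0,0],[0,0,0,0,0,0,0]]'|egrep "pos|force:"; for i in 1 2 3; do python3 -m jog '[[0,0,0.002,0,0,0,0],[0,0,0.002,0,0,0,0],[0,0,0,0,0,0,0]]'|egrep "pos|force:"; done
```

```text
eef_pos: [623.6, 79.3, 117.8]
force: [0.3, -0.6, 0.5]
grip_force: 0.0
eef_pos: [624.0, 79.3, 114.7]
force: [0.4, -0.8, 0.0]
grip_force: 0.1
eef_pos: [623.9, 79.3, 110.5]
force: [0.5, -1.0, 0.4]
grip_force: 0.2
eef_pos: [623.9, 79.3, 106.4]
force: [0.4, -0.6, 0.2]
grip_force: 0.1
```

```bash
python3 -m jog '[[0,0,-0.03,0,0,0,0],[0,0,-0.04,0,0,0,0],[-0.05,0,-0.03,0,0,0,0],[-0.05,0,0,0,0,0,0],[-0.05,0,0,0,0,0,0]]'
cat > lev.py <<'E'
from h import *
import sys
tag=sys.argv[1]
for n in("side","scene"):
    im=eyes.capture(n)[:,:,::-1]; cv2.imwrite(f"pics/{n}{tag}.png",im); im=im.max(2)
    print(n,[(round(th,1),int(im[v-2:v+3,u-2:u+3].mean())) for th in np.arange(-0.2,1.3,.1) for u,v in [map(int,proj(n,[527.5+100.5*np.cos(th),79,81+100.5*np.sin(th)]))]])
    (u0,v0),(u1,v1)=proj(n,[560,79,80]),proj(n,[640,79,150])
    x0,x1=sorted((int(u0),int(u1)));y0,y1=sorted((int(v0),int(v1)));x0-=25;x1+=25;y0-=25;y1+=25
    _,_,st,ce=cv2.connectedComponentsWithStats((im[y0:y1,x0:x1]<(40 if n=="side" else 60)).astype(np.uint8)); print([(ce[i].round(1)+[x0,y0],st[i,2:]) for i in range(1,len(st)) if st[i,4]>10])
E
python3 lev.py A
```

```text
time_s: 26.95
eef_pos: [479.3, 79.2, 202.6]
ee_rot: [0.0, 1.0, 0.0, 0.0]
force: [0.3, -0.0, 0.0]
grip_width: 0.004
grip_force: 0.0
side [(np.float64(-0.2), 103), (np.float64(-0.1), 77), (np.float64(0.0), 26), (np.float64(0.1), 47), (np.float64(0.2), 81), (np.float64(0.3), 81), (np.float64(0.4), 81), (np.float64(0.5), 82), (np.float64(0.6), 82), (np.float64(0.7), 82), (np.float64(0.8), 82), (np.float64(0.9), 82), (np.float64(1.0), 82), (np.float64(1.1), 82), (np.float64(1.2), 82)]
[(array([343.3, 151.9]), array([ 6,  7, 31], dtype=int32)), (array([382.5, 162. ]), array([ 4,  5, 13], dtype=int32)), (array([382.4, 172.4]), array([ 6, 11, 40], dtype=int32))]
scene [(np.float64(-0.2), 168), (np.float64(-0.1), 164), (np.float64(0.0), 69), (np.float64(0.1), 92), (np.float64(0.2), 121), (np.float64(0.3), 122), (np.float64(0.4), 123), (np.float64(0.5), 124), (np.float64(0.6), 123), (np.float64(0.7), 123), (np.float64(0.8), 124), (np.float64(0.9), 126), (np.float64(1.0), 126), (np.float64(1.1), 129), (np.float64(1.2), 117)]
[(array([393.6, 121.9]), array([ 15,  26, 173], dtype=int32)), (array([357.7, 163. ]), array([ 7,  7, 22], dtype=int32))]
```

```bash
python3 - <<'E'
from h import *
print(tri(ray("side",(343.3,151.9)),ray("scene",(357.7,163))), "pred proj",[ (n,proj(n,[527.5+100.5*np.cos(t),79,81+100.5*np.sin(t)])) for n in("side","scene") for t in (0.02,0.1,0.2)])
print([onz(n,p,83) for n,p in(("side",(343.3,151.9)),("scene",(357.7,163)))])
E
python3 -m jog '[[0.05,0,0,0,0,0,0],[0.05,0,0,0,0,0,0],[0.046,0,0,0,0,0,0],[0,0,0.05,0,0,0,0],[0,0,0.03,0,0,0,0]]';python3 -m jog '[[0,0,0.008,0,0,0,0],[0,0,0,0,0,0,0]]'
```

```text
[630.   76.9  83.7] pred proj [('side', (np.float64(343.5428302148126), np.float64(152.595620012675))), ('side', (np.float64(343.733840066567), np.float64(149.59535903577333))), ('side', (np.float64(344.2864857078307), np.float64(145.92630906479823))), ('scene', (np.float64(357.6380660215594), np.float64(163.5599528763086))), ('scene', (np.float64(357.8015777099248), np.float64(160.9321085822248))), ('scene', (np.float64(358.2240411247375), np.float64(157.74097255649147)))]
[array([630.9,  75.4,  83. ]), array([631.3,  75.7,  83. ])]
time_s: 27.55
eef_pos: [627.7, 79.2, 119.3]
ee_rot: [-0.0, 1.0, 0.0, -0.001]
force: [0.2, 0.6, -0.7]
grip_width: -0.004
grip_force: 0.0
time_s: 27.75
eef_pos: [627.0, 79.3, 114.0]
ee_rot: [-0.0, 1.0, 0.0, -0.001]
force: [-0.2, 0.6, -0.0]
grip_width: -0.001
grip_force: 0.0
```

The knob is at the predicted lever-down place (θ within about 0.05 rad). I'll press it firmly onto the stop to be sure.

```bash
python3 -m jog '[[0.002,0.002,0.004,0,0,0,0],[0,0,0.003,0,0,0,0],[0,0,0,0,0,0,0]]'|egrep "pos|force:"; for i in 1 2 3; do python3 -m jog '[[0,0,0.0015,0,0,0,0],[0,0,0,0,0,0,0]]'|egrep "pos|force:"; done
```

```text
eef_pos: [629.4, 77.2, 108.2]
force: [-1.2, 0.7, 0.5]
grip_force: 0.0
eef_pos: [629.3, 77.3, 106.3]
force: [0.5, -0.2, 0.9]
grip_force: 0.3
eef_pos: [629.3, 77.3, 104.6]
force: [1.2, 0.4, 0.7]
grip_force: 0.5
eef_pos: [629.4, 77.3, 103.1]
force: [1.4, 0.2, 2.1]
grip_force: 0.8
```

```bash
for i in 1 2 3 4; do python3 -m jog '[[0,0,0.001,0,0,0,0],[0,0,0,0,0,0,0]]'|egrep "pos|force:"; done
```

```text
eef_pos: [629.5, 77.3, 102.7]
force: [0.3, 0.3, 5.6]
grip_force: 3.0
eef_pos: [629.6, 77.3, 102.4]
force: [-1.1, 0.1, 10.6]
grip_force: 5.2
eef_pos: [629.7, 77.3, 102.1]
force: [-3.1, -0.3, 14.4]
grip_force: 7.5
eef_pos: [629.8, 77.3, 101.9]
force: [-5.8, 0.3, 20.0]
grip_force: 9.8
```

The stop is hard: the force rises steeply at a constant height. I'll withdraw and check numerically.

```bash
python3 -m jog '[[0,0,-0.01,0,0,0,0],[0,0,-0.04,0,0,0,0],[-0.03,0,-0.05,0,0,0,0],[-0.05,0,-0.02,0,0,0,0],[-0.05,0,0,0,0,0,0]]'; python3 -m jog '[[-0.03,0,0,0,0,0,0],[0,0,0,0,0,0,0],[0,0,0,0,0,0,0],[0,0,0,0,0,0,0]]'|egrep "time|pos|force:"; python3 lev.py B
python3 - <<'E'
from h import *
# bystanders and arm: shift of patches between first and last pictures
for n,L in(("side",dict(coaster=(391,234),block=(430,208),pencil=(279,208),ring=(337,298))),("scene",dict(coaster=(370,237),block=(416,219),pencil=(292,203),ring=(289,272)))):
    a,b=cv2.imread(f"pics/{n}0.png"),cv2.imread(f"pics/{n}B.png")
    for k,(u,v) in L.items():
        m=cv2.matchTemplate(b[v-30:v+30,u-36:u+36],a[v-18:v+18,u-24:u+24],5);_,x,_,l=cv2.minMaxLoc(m);print(n,k,l[0]-12,l[1]-12,round(x,2))
E
```

```text
time_s: 29.95
eef_pos: [506.5, 77.1, 212.6]
ee_rot: [0.0, 1.0, 0.0, 0.002]
force: [0.7, 0.3, -0.1]
grip_width: -0.002
grip_force: 0.0
time_s: 30.35
eef_pos: [477.8, 77.1, 210.3]
force: [-0.3, -0.2, -0.0]
grip_force: 0.0
side [(np.float64(-0.2), 103), (np.float64(-0.1), 64), (np.float64(0.0), 24), (np.float64(0.1), 62), (np.float64(0.2), 81), (np.float64(0.3), 81), (np.float64(0.4), 81), (np.float64(0.5), 82), (np.float64(0.6), 82), (np.float64(0.7), 82), (np.float64(0.8), 82), (np.float64(0.9), 82), (np.float64(1.0), 82), (np.float64(1.1), 82), (np.float64(1.2), 82)]
[(array([343.6, 153.2]), array([ 6,  7, 30], dtype=int32)), (array([382.5, 170.4]), array([ 5,  5, 17], dtype=int32))]
scene [(np.float64(-0.2), 174), (np.float64(-0.1), 131), (np.float64(0.0), 57), (np.float64(0.1), 105), (np.float64(0.2), 120), (np.float64(0.3), 122), (np.float64(0.4), 123), (np.float64(0.5), 124), (np.float64(0.6), 123), (np.float64(0.7), 122), (np.float64(0.8), 124), (np.float64(0.9), 126), (np.float64(1.0), 126), (np.float64(1.1), 128), (np.float64(1.2), 116)]
[(array([394.6, 121.3]), array([ 13,  21, 128], dtype=int32)), (array([357.8, 163.8]), array([ 6,  6, 20], dtype=int32)), (array([385.8, 175.2]), array([ 4,  5, 12], dtype=int32))]
side coaster 0 0 1.0
side block 0 1 0.88
side pencil 0 0 1.0
side ring 0 0 1.0
scene coaster 0 0 0.99
scene block 0 0 0.83
scene pencil 0 0 0.99
scene ring 0 0 0.97
```

```bash
python3 -c "
from rig import finish_job; print(finish_job())"
```

```text
the job is handed in; nothing more can be done
None
```

I hitched the swing arm: coupler home on the ball (about 17 N at most), shoe end toward the track, lever pressed to its hard stop (about 20 N), bystanders unmoved in the last pictures, and handed in at about 30 s; while I raised the lever the grip slipped off the knob and the loose arm slid about 20 mm on the bench.

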